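# Close the dust trap's swing-aside clean-out cover and hold it shut

### The arm

A 6-joint arm with a two-finger parallel gripper is mounted at the origin on the work surface. World frame = base frame: x ahead of the robot, y to its left, z up, the work surface at z = 0. Lengths are in m, angles in degrees, forces in N, time in s.
With the tool pointing down it reaches from about 0.25 to 0.725 m from the base axis. Payload 9.7 kg.
Tool frame: the origin (TCP) lies midway between the tips of the shut fingers; the grasp point (between the pads) lies 19 mm behind it (bot.pinch_z is the distance from the TCP to the grasp point, in m); z points along the fingers, y is the line along which they close (so a half turn about z gives the same grasp; the last joint's range is limited). The gripper opens to 85 mm and grips with 20 to 120 N. Pads are 22 mm wide; open, the fingers measure 114 mm over their backs; the gripper's body (76 mm by 85 mm) begins 54 mm behind the grasp point. The pads swing forward as they close: fully open they stand 13 mm farther back than shut.
Start: joints at [69.213, 4.979, 10.078, 95.1, 0, 90], TCP at [0.195, 0.514, 0.231] pointing down, gripper open.
Joint ranges: [-179.16, 179.16], [-48.56, 103.87], [-65.8, 70.77], [-126.05, 130.52], [-82.76, 87.17], [-180, 180]. Speed limits (degrees/s): [127.2, 127.2, 147.25, 180, 180, 180].

### API

Orientations are given as [roll, pitch, yaw] about the fixed x, y, z axes, in that order (R = Rz(yaw) Ry(pitch) Rx(roll)).
In Python, from workcell import sensors, camera, ticket, bot gives the robot as it stands.
- The arm moves only by the shell command python3 -m handwheel 'ROWS' [FORCE]. ROWS is a JSON object of lists of equal length, an entry for each row: "gripper": the opening, from -1 (shut) to 1 (fully open); "slide": the shift along the tool's x, y, z in mm, a list of three; "yaw": the turn about the tool's z in rad. A call has 1 to 8 rows; each row shifts and turns the commanded pose from where the row before left it, along the tool's axes as they then stand; what a row does not reach is not made up. A row lasts 1/12 s, in which the tool goes at most 41.7 mm and 7.16 degrees, less where a joint would pass 70% of its speed; a pose out of reach is approached as far as the arm can. A call is refused whole if a number of a shift passes 41.7 or a number of a turn 0.125, either way. A call with a gripper value outside its range is refused whole. The fingers move at their own pace and stop on an object; FORCE is the grip in N (left out, the last holds). Time passes only in rows, so rows that do not move let the fingers close. It gives the time, the measured TCP pose, the force, the opening and the grip force at its end, in the units of the state.
- sensors.get_obs(): the state, without advancing time (a new reading comes with each control period).
- camera(name): name is "side" or "top"; returns a dict with "img" (384x512x3 uint8, red, green, blue), "fx", "fy", "cx", "cy" (pixels), "dist" ([k1, k2, p1, p2, k3] as OpenCV has them; the pictures are not rectified), "R" (3x3) and "t" (3): a world point X has camera coordinates R X + t. Camera axes: x right, y down, z forward; pixel columns grow to the right and rows downward; lengths in m; the calibration is good to about 2 mm. A picture is of the moment at which its call begins. There is no depth.
- ticket.job_done(): hands the job in; it is judged then, once.
The state is a dict: "time": time; "q": joint angles; "qd": joint speeds; "joint_efforts": joint torques, N m; "ee_pos": TCP position; "tcp_rot": TCP orientation; "wrist_force": force on the tool from outside, world axes, zero at the start; "torque": the same for the moment, N m; "opening": finger opening in m; "grasp_force": force on a finger pad.
Only numpy, scipy, OpenCV 4.12 (cv2) and the standard library are available. Lean on these libraries where they do the work, as an engineer would, in place of code of your own. Each camera call takes 0.05 s, during which the arm holds its last target. There are 200 camera calls.

### The job

Close the clean-out cover of the bench dust trap: lift the sprung plunger knob on the cover's arm, swing the arm round until the cover stands over the framed port, and let the plunger drop home into its notch. Then turn the quarter-turn wing fastener on the cover until it lines up with the slot in the port (wing pointing along the arm, between the two raised marks), push the cover down flush on its frame and keep pushing: the program finishes while the robot is still holding the cover pressed shut. Leave the lasts, tins and tools around it where they are.

Things in the scene. Friction and masses are not known exactly. Their poses are not given: they have to be found in the camera images.
- trap: fixed grey steel box 300 x 360 x 86 mm (x, y, z), turned up to 26 degrees; origin under its centre, x away from the robot. On top: pivot post, dark curved index track (top 118 mm above bench) and, on the -y half, the port: a steel frame 134 x 150 mm, 16 mm high, round a dark opening crossed by an aluminium strap with a slot 44 mm (along y) x 17 mm (x). Hose spigot on the far side
- pivot (a point): centre of the pivot axis (vertical) about which the cover's arm swings, at the arm's top face, 142 mm above the bench; box frame (60, 120, 142) mm. A hub 48 mm across with a small cap, 157 mm high, sits on it.
- home_hole (a point): centre of the home notch of the index track, at the track's top (118 mm above the bench), 100 mm from the pivot towards the box's -y. The notch is 11 mm wide along the track, the plunger's pin is 10 mm thick with a round tip, so it finds its way in when within about 2 mm.
- slot (a point): centre of the port's slot, at the strap's top, 102 mm above the bench, 200 mm from the pivot towards the box's -y; the slot runs along the box's y
- swing (a joint): arm angle about the pivot, rad: 0 = cover over the port (arm pointing to the box's -y), growing clockwise from above, towards the robot; starts at 0.97 to 1.2, plunger in a wide pocket (0.91 to 1.26). Travel -0.12 to 1.32, no stop at 0, light friction. The arm is an aluminium bar 36 mm wide (72 mm at its end, 137 mm from the pivot), its top 142 mm above bench
- plunger (a joint): lift of the plunger, m: 0 = fully down, at most 0.016. A spring pulls it down with 5 N (7 N when lifted). Its pin reaches 10 mm below the track's top, so lift it more than 10 mm (13 to 15 mm is good) before the arm can swing; it reads 0.010 with the pin riding on the track, 0 in the notch or the pocket
- knob_grip (a point): point on the axis of the plunger's black round knob, which is 24 mm across and spans 153 to 184 mm above bench when down; this point is 170 mm above bench when down and rises with it. The knob stands on the arm 100 mm from the pivot. Axes are the arm's: the arm points along -y from the pivot
- lift (a joint): height of the cover above closed, m: 0 = pressed flush on the frame, 0.016 = sprung up (start). Springs push it up with 1.5 N when up, 9 N when closed. If the fastener is not aligned (within about 0.2 rad) over the port, the fastener's cross-bar lands on the strap and stops the cover at about 0.013
- panel: the cover, a steel plate 140 (x) x 160 (y) x 5 mm under the arm's end, moving straight up and down; origin at the centre of its underside, 190 mm from the pivot, 104 mm above bench closed, 120 mm up; its y axis lies along the arm and, at home, along the slot. Two raised dark marks 16 x 6 x 3 mm stand 36 mm either side of the fastener along y. Carries the fastener
- fastener (a joint): angle of the quarter-turn fastener on the cover, rad, counter-clockwise from above; 0 or 3.14 = wing along the panel's y, cross-bar aligned with the slot. Starts between 0.75 and 2.4; turns from -1.2 to 4.3 with light friction (0.04 N m) and stays where it is left; no click or stop at the aligned place
- wing_grip (a point): point on the turning axis of the fastener's black wing, 26 mm above the cover's underside. Wing 46 mm long (this point's y) x 12 mm thick (its x), from 12 to 36 mm above the underside, on a round collar 34 mm across, 7 mm high; 200 mm from the pivot. Below the cover a cross-bar 36 x 8 mm lies the same way as the wing
- press_spot (a point): a good place to push the cover down: on its top face (109 mm above the bench when closed, 125 mm when up), 47 mm from the fastener's axis towards the cover's -x, clear of the wing
- last_long: wooden shoe last, 240 x 74 x 75 mm; not part of the job, leave it alone; origin under its middle
- last_short: smaller wooden shoe last, 205 x 63 x 64 mm; not part of the job, leave it alone; origin under its middle
- glue_can: metal can, 84 mm across, 100 mm tall; not part of the job, leave it alone; origin under its middle
- putty_jar: white plastic jar, 72 mm across, 60 mm tall; not part of the job, leave it alone; origin under its middle
- wax_tin: small flat tin, 38 mm across, 22 mm tall, standing on the front right corner of the dust trap; not part of the job, leave it alone; origin under its middle
- rasp: rasp with wooden handle, 275 mm long, 26 mm thick; not part of the job, leave it alone; origin under its middle
- sanding_block: cork block 100 x 60 x 35 mm; not part of the job, leave it alone; origin under its middle

How it is judged (in metres and radians):
On the way, in this order (a step that is already met when the one before it is completed fails the run):
1. the plunger is lifted clear while the cover is still parked (value of joint plunger above 0.0085 m and value of joint swing above 0.8 rad), for 0.02 s.
2. the cover stands over the port and the plunger has dropped home (value of joint swing between -0.05 and 0.05 rad and value of joint plunger below 0.004 m), for 0.2 s.
3. the fastener lines up with the slot (all of step 2 and angle between the y axis of wing_grip and the y axis of panel, either way round below 0.3 rad), for 0.2 s.
At the end, for the whole second after the job is handed in: The arm is home (swing within 0.05 rad of 0, plunger less than 4 mm up), the wing is within 0.3 rad of the slot's direction, the cover is within 3 mm of fully closed, and the robot is pushing on the cover or its fastener with more than 4 N (all of step 3 and value of joint lift below 0.003 m and contact force between any of the fingers, the arm and panel above 4 N); the arm keeps its last pose, push and grip.
It fails at once if a bystander (last, can, jar, tin, rasp or block) is knocked away, more than 40 mm (distance of any of last_long, last_short, glue_can, putty_jar, wax_tin, rasp, sanding_block from where it was at the start of the episode above 0.04 m).
It also fails if it takes over 56 s, if anything falls off the work surface, if the arm or the gripper's body presses on something with over 40 N, if the wrist force passes 120 N, or if a joint passes its speed limit or range.

## Working session

There is one attempt and no reset: what is moved stays moved. The work goes in short steps, Python scripts to look and compute and a shell command to move; the robot and the scene stay as the last step left them, time stands still between calls to the robot, and variables do not carry over. Pictures are saved under pics/ and viewed, at most 10 in all, crops included, and the job is handed in when it is done.

```bash
mkdir -p pics; python3 - <<'E'
from workcell import sensors, camera, bot
import cv2,json
for n in("top","side"):
    c=camera(n); cv2.imwrite(f"pics/{n}0.png",c["img"][:,:,::-1])
    print(n,c["fx"],c["cx"],c["cy"],c["dist"],c["R"],c["t"])
o=sensors.get_obs();print(o, bot.pinch_z)
E
```

```text
top 390.72509448625175 251.88618107050766 197.12700488406819 [-0.11668597  0.          0.          0.          0.        ] [[ 0.02812618 -0.999515    0.01336752]
 [-0.98710493 -0.02988018 -0.15726104]
 [ 0.15758419 -0.00877199 -0.98746659]] [-0.05790673  0.45351462  1.37903537]
side 422.2281842922062 261.61080699158384 193.1388124810512 [-0.14668441  0.          0.          0.          0.        ] [[ 0.80608493 -0.59176438  0.006481  ]
 [-0.35526222 -0.49262878 -0.79442157]
 [ 0.47330312  0.6380688  -0.60733217]] [-0.406605    0.239441    1.10580292]
{'time': 0.1, 'q': array([6.92117092e+01, 5.00939883e+00, 1.00398320e+01, 9.50972172e+01,
       6.87199932e-04, 9.00019153e+01]), 'qd': array([-0.01708867, -0.11534214,  0.19404925, -0.08344747,  0.03558254,
       -0.00640808]), 'joint_efforts': array([ 2.91503766e-04, -5.21558475e+01,  4.65654266e+01,  1.60783710e-02,
        3.56472697e-05,  3.41375141e-05]), 'ee_pos': array([0.1951362 , 0.51402572, 0.23064753]), 'tcp_rot': array([-1.79933216e+02, -6.84966981e-04,  1.59209793e+02]), 'wrist_force': array([-0.17178911,  0.39593786, -0.44864719]), 'torque': array([ 0.04376606, -0.00607193, -0.09762726]), 'grasp_force': 0.0, 'opening': 0.085076910419897} 0.0187
```

View pics/top0.png

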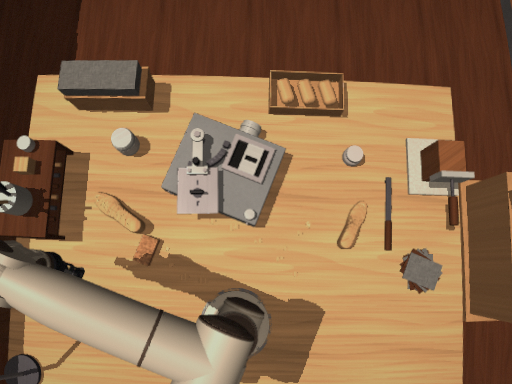

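View pics/side0.png

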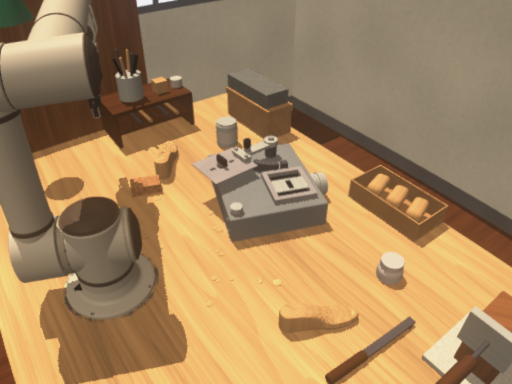

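The top view shows the trap around (225,165), with the hub near (197,134), the wing near (198,192) and the slot near (252,158). In the side view the knob is near (248,145) and the wing near (222,160). I'll enlarge both.

```bash
python3 - <<'E'
import cv2
a=cv2.imread("pics/top0.png")[112:227,158:290]; cv2.imwrite("pics/tc.png",cv2.resize(a,None,fx=5,fy=5,interpolation=cv2.INTER_CUBIC))
a=cv2.imread("pics/side0.png")[128:240,190:335]; cv2.imwrite("pics/sc.png",cv2.resize(a,None,fx=5,fy=5,interpolation=cv2.INTER_CUBIC))
E
```

```text
(no output)
```

View pics/tc.png

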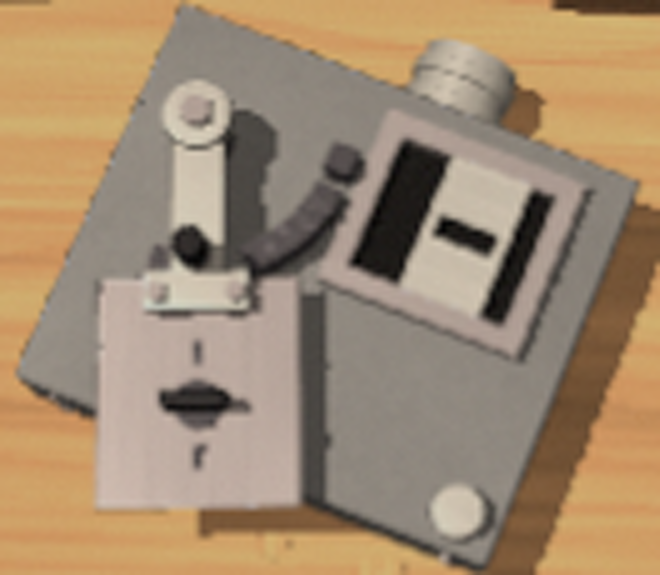

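View pics/sc.png

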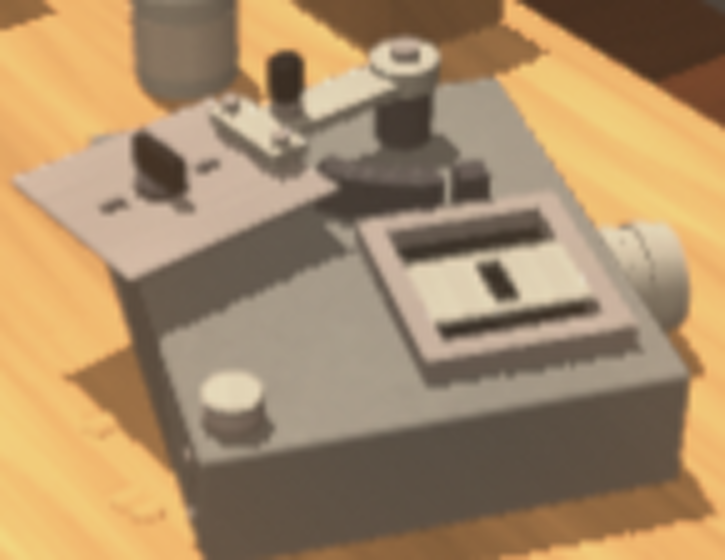

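The crops give these pixels. In the top crop: cap (198,110), slot (467,237), knob top (191,243), wing running about (160,402) to (235,400), marks (197,352) and (197,457). In the side crop: cap (404,52), slot (497,280), knob top (285,60), marks (115,205) and (207,166), plus the box corners. I'll fit box pose and swing to all of them at once.

```bash
cat > h.py <<'E'
import numpy as np,cv2
from workcell import camera,sensors
from scipy.optimize import least_squares
def proj(c,X):
    K=np.array([[c["fx"],0,c["cx"]],[0,c["fy"],c["cy"]],[0,0,1.]])
    return cv2.projectPoints(np.atleast_2d(X).astype(float),cv2.Rodrigues(np.array(c["R"]))[0],np.array(c["t"],float),K,np.array(c["dist"]))[0][:,0]
def Rz(a): return np.array([[np.cos(a),-np.sin(a),0],[np.sin(a),np.cos(a),0],[0,0,1]])
def ray(c,uv,z):
    K=np.array([[c["fx"],0,c["cx"]],[0,c["fy"],c["cy"]],[0,0,1.]]);R=np.array(c["R"]);t=np.array(c["t"])
    p=cv2.undistortPoints(np.array([[uv]],float),K,np.array(c["dist"]))[0,0]
    o=-R.T@t;d=R.T@np.array([p[0],p[1],1]);return o+d*(z-o[2])/d[2]
def model(p):
    # p: box x,y,yaw,swing ; returns world points
    B=lambda v:Rz(p[2])@(np.array(v)/1e3)+[p[0],p[1],0]
    A=lambda v:B(np.array([60,120,0])+Rz(-p[3])@np.array(v,float))   # arm frame from pivot, mm
    return dict(cap=B([60,120,157]),slot=B([60,-80,102]),hole=B([60,20,118]),knob=A([0,-100,184]),wing=A([0,-200,156]),
     m1=A([0,-164,128]),m2=A([0,-236,128]),c1=B([150,180,86]),c2=B([150,-180,86]),c3=B([-150,-180,86]),c4=B([-150,180,86]))
E
python3 - <<'E'
from h import *
T={'cap':(198,110),'slot':(467,237),'knob':(191,241),'m1':(197,352),'m2':(197,457),'c1':(183,5),'c2':(637,185),'c3':(480,567),'c4':(20,375)}
S={'cap':(404,52),'slot':(497,280),'knob':(285,60),'m1':(207,166),'m2':(115,205),'c1':(500,80),'c2':(687,377),'c3':(205,462)}
ct,cs=camera("top"),camera("side")
obs=[(ct,k,np.array(v)/5+[158-.4,112-.4]) for k,v in T.items()]+[(cs,k,np.array(v)/5+[190-.4,128-.4]) for k,v in S.items()]
f=lambda p:np.concatenate([proj(c,model(p)[k])[0]-u for c,k,u in obs])
r=least_squares(f,[.45,.05,-.4,1.1],loss='soft_l1')
print(r.x, np.degrees(r.x[2:]));print(np.c_[[k for _,k,_ in obs],np.round(f(r.x).reshape(-1,2),1)])
for k,v in model(r.x).items():print(k,v.round(4))
np.save("p.npy",r.x)
a,b=[ray(ct,np.array(v)/5+[157.6,111.6],.156) for v in((160,402),(235,400))]
print(a,b,np.degrees(np.arctan2(*(b-a)[[1,0]])))
print('arm dir deg',np.degrees(r.x[2]-r.x[3])-90)
E
```

```text
[ 0.55152584  0.05836011 -0.36069539  1.16721532] [-20.66632378  66.87651178]
[['cap' '-0.1' '-0.2']
 ['slot' '0.1' '0.1']
 ['knob' '-0.1' '0.1']
 ['m1' '0.6' '0.2']
 ['m2' '0.5' '0.1']
 ['c1' '0.2' '-0.8']
 ['c2' '1.5' '-0.5']
 ['c3' '1.2' '0.6']
 ['c4' '-1.5' '0.0']
 ['cap' '0.1' '-1.4']
 ['slot' '-0.2' '0.1']
 ['knob' '0.0' '-0.8']
 ['m1' '-0.1' '-0.5']
 ['m2' '-0.5' '-0.5']
 ['c1' '-0.3' '-1.1']
 ['c2' '1.0' '-0.4']
 ['c3' '-1.8' '0.2']]
cap [0.65   0.1495 0.157 ]
slot [ 0.5794 -0.0377  0.102 ]
hole [0.6147 0.0559 0.118 ]
knob [0.5501 0.1452 0.184 ]
wing [0.4502 0.1409 0.156 ]
m1 [0.4862 0.1424 0.128 ]
m2 [0.4142 0.1393 0.128 ]
c1 [0.7554 0.1738 0.086 ]
c2 [ 0.6283 -0.163   0.086 ]
c3 [ 0.3477 -0.0571  0.086 ]
c4 [0.4747 0.2797 0.086 ]
[0.4468828  0.16372352 0.156     ] [0.44972732 0.11386208 0.156     ] -86.73490412600353
arm dir deg -177.5428355581497
```

The fit is good: hub, slot and knob residuals are about 1 px or less, and pivot to slot is 200 mm. Swing is about 1.167 and the wing sits about 90.8° from the arm. Next I move above the knob at the same height, then yaw so the fingers close across the arm.

```bash
python3 -m handwheel '{"gripper":[1,1,1,1,1,1,1,1],"slide":[[-15,-7,0],[-29,-14,0],[-29,-14,0],[-29,-14,0],[-29,-14,0],[-29,-14,0],[-29,-14,0],[-29,-14,0]],"yaw":[0,0,0,0,0,0,0,0]}'
python3 -m handwheel '{"gripper":[1,1,1,1,1,1,1,1],"slide":[[-29,-14,0],[-29,-14,0],[-29,-14,0],[-29,-14,0],[-29,-14,0],[-29,-14,0],[-29,-14,0],[-29,-14,0]],"yaw":[0,0,0,0,0,0,0,0]}'
python3 -m handwheel '{"gripper":[1,1,1,1,1,1],"slide":[[-12,-2,0],[0,0,0],[0,0,0],[0,0,0],[0,0,0],[0,0,0]],"yaw":[0,-0.1,-0.1,-0.1,-0.107,0]}'
python3 -c "
from h import *
o=sensors.get_obs();print(o['q'],o['ee_pos'],o['tcp_rot'],o['wrist_force'])
for n in('top','side'):
    c=camera(n);cv2.imwrite(f'pics/{n}1.png',c['img'][:,:,::-1])"
```

```text
time: 0.87
ee_pos: [0.3625, 0.3373, 0.2312]
tcp_rot: [-180.0, -0.0, 159.2]
wrist_force: [0.7, 0.9, 0.0]
opening: 0.0857
grasp_force: 0.0
time: 1.53
ee_pos: [0.5397, 0.1502, 0.2312]
tcp_rot: [-180.0, -0.0, 159.2]
wrist_force: [-0.3, 0.8, -0.5]
opening: 0.0854
grasp_force: 0.0
time: 2.03
ee_pos: [0.5493, 0.1458, 0.2311]
tcp_rot: [-180.0, -0.0, -177.2]
wrist_force: [-0.4, -0.4, 0.2]
opening: 0.0851
grasp_force: 0.0
[1.48604518e+01 7.55462433e+00 1.28598673e+01 9.53319512e+01
 5.06226797e-03 1.20467908e+01] [0.5492575  0.14576628 0.23106805] [-1.79999376e+02 -2.71766610e-02 -1.77186340e+02] [-0.43839912 -0.43601192  0.23563232]
```

The tool is within 1 mm of the knob in x and y, and joint 6 has room for the swing. Going down and gripping.

```bash
python3 -m handwheel '{"gripper":[1,1,1,1,1,1],"slide":[[1,0,15],[0,0,20],[0,0,20],[0,0,15],[0,0,8],[0,0,0]],"yaw":[0,0,0,0,0,0]}'
python3 -m handwheel '{"gripper":[-1,-1,-1,-1,-1,-1,-1,-1],"slide":[[0,0,0],[0,0,0],[0,0,0],[0,0,0],[0,0,0],[0,0,0],[0,0,0],[0,0,0]],"yaw":[0,0,0,0,0,0,0,0]}' 40
python3 -c "
from h import *
c=camera('side');cv2.imwrite('pics/side2.png',cv2.resize(c['img'][100:250,170:350,::-1],None,fx=4,fy=4,interpolation=cv2.INTER_CUBIC))"
```

```text
time: 2.63
ee_pos: [0.5475, 0.1454, 0.1515]
tcp_rot: [-180.0, -0.2, -177.6]
wrist_force: [-1.4, -0.2, 0.6]
opening: 0.0853
grasp_force: 0.0
time: 3.3
ee_pos: [0.5487, 0.1457, 0.1541]
tcp_rot: [180.0, 0.1, -177.5]
wrist_force: [-0.6, 0.5, 6.2]
opening: 0.0229
grasp_force: 39.5
```

View pics/side2.png

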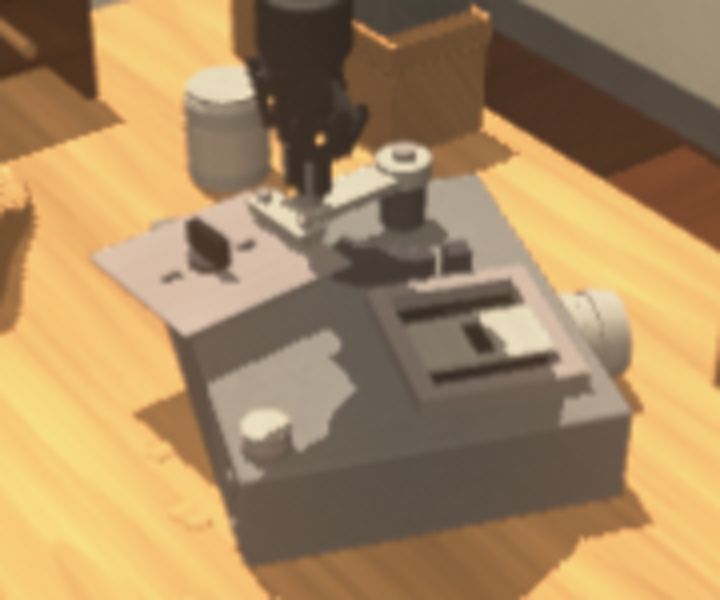

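The knob is gripped: opening 23 mm, and the image shows the fingers on the knob at about (312,180). Lifting.

```bash
python3 -m handwheel '{"gripper":[-1,-1,-1,-1,-1],"slide":[[0,0,-4],[0,0,-4],[0,0,-4],[0,0,-2],[0,0,0]],"yaw":[0,0,0,0,0]}' 60
```

```text
time: 3.77
ee_pos: [0.5485, 0.1455, 0.1674]
tcp_rot: [180.0, -0.0, -177.5]
wrist_force: [4.0, 1.9, -7.1]
opening: 0.0221
grasp_force: 59.0
```

The spring shows as -7 N with about 13 mm of lift, so the pin is clear. Now the swing about the pivot: tool -y with tool yaw negative, 0.06 rad per row.

```bash
python3 -m handwheel '{"gripper":[-1,-1,-1,-1,-1,-1,-1,-1],"slide":[[0,-6,0],[-0.2,-6,0],[-0.2,-6,0],[-0.2,-6,0],[-0.2,-6,0],[-0.2,-6,0],[-0.2,-6,0],[0,0,0]],"yaw":[-0.06,-0.06,-0.06,-0.06,-0.06,-0.06,-0.06,0]}'
cat > sw.py <<'E'
from h import *
p=np.load("p.npy");piv=model(p)["cap"][:2];o=sensors.get_obs();d=o["ee_pos"][:2]-piv
home=np.degrees(p[2])-90
print("r mm",np.hypot(*d)*1e3,"swing by pos",np.radians(np.degrees(np.arctan2(d[1],d[0]))-home)*-1,"by yaw",np.radians(home-o["tcp_rot"][2]),"z",o["ee_pos"][2],"F",o["wrist_force"].round(1))
h=model(p)["hole"][:2];e=h-o["ee_pos"][:2];a=np.radians(o["tcp_rot"][2]);print("to hole in tool x,y mm",1e3*(e@[np.cos(a),np.sin(a)]),1e3*(e@[np.sin(a),-np.cos(a)]))
E
python3 sw.py
```

```text
time: 4.43
ee_pos: [0.5593, 0.1043, 0.1668]
tcp_rot: [-180.0, -0.0, -153.2]
wrist_force: [4.4, 2.7, -6.9]
opening: 0.022
grasp_force: 59.4
r mm 101.28504985542567 swing by pos 0.7483198802971589 by yaw 0.7429665951623773 z 0.1668314020705214 F [ 4.4  2.7 -6.9]
to hole in tool x,y mm -27.637101273135325 -68.18977301928643
```

```bash
python3 -m handwheel '{"gripper":[-1,-1,-1,-1,-1,-1,-1,-1],"slide":[[-0.2,-6,-0.5],[-0.2,-6,0],[-0.2,-6,0],[-0.2,-6,0],[-0.2,-6,0],[-0.2,-6,0],[-0.2,-6,0],[0,0,0]],"yaw":[-0.06,-0.06,-0.06,-0.06,-0.06,-0.06,-0.06,0]}'
python3 -m handwheel '{"gripper":[-1,-1,-1,-1,-1,-1],"slide":[[-0.2,-6,0],[-0.2,-6,0],[-0.2,-6,0],[-0.2,-6,0],[0,0,0],[0,0,0]],"yaw":[-0.06,-0.06,-0.06,-0.06,0,0]}'
python3 sw.py
```

```text
time: 5.1
ee_pos: [0.5855, 0.0718, 0.167]
tcp_rot: [180.0, -0.0, -129.2]
wrist_force: [3.7, 0.9, -7.3]
opening: 0.0222
grasp_force: 59.7
time: 5.6
ee_pos: [0.605, 0.0593, 0.1671]
tcp_rot: [179.9, -0.1, -115.7]
wrist_force: [2.6, -2.2, -7.1]
opening: 0.0218
grasp_force: 60.0
r mm 100.80935547224735 swing by pos 0.10203798829678988 by yaw 0.08802960728944821 z 0.1670806244526052 F [ 2.6 -2.2 -7.1]
to hole in tool x,y mm -1.1866749283297373 -10.203725473520725
```

```bash
python3 -m handwheel '{"gripper":[-1,-1,-1,-1],"slide":[[-0.2,-5,0],[-0.2,-5,0],[0,0,0],[0,0,0]],"yaw":[-0.044,-0.044,0,0]}'
python3 sw.py; python3 -c "
from h import *
c=camera('top');cv2.imwrite('pics/top3.png',cv2.resize(c['img'][112:227,158:290,::-1],None,fx=5,fy=5,interpolation=cv2.INTER_CUBIC))"
```

```text
time: 5.93
ee_pos: [0.6138, 0.0556, 0.1673]
tcp_rot: [179.9, -0.1, -110.7]
wrist_force: [0.9, -4.8, -7.8]
opening: 0.0216
grasp_force: 60.1
r mm 100.62715649781676 swing by pos 0.007235812047284536 by yaw 0.00015892961413150589 z 0.16728012174982704 F [ 0.9 -4.8 -7.8]
to hole in tool x,y mm -0.6246379533067603 -0.7280135733268369
```

View pics/top3.png

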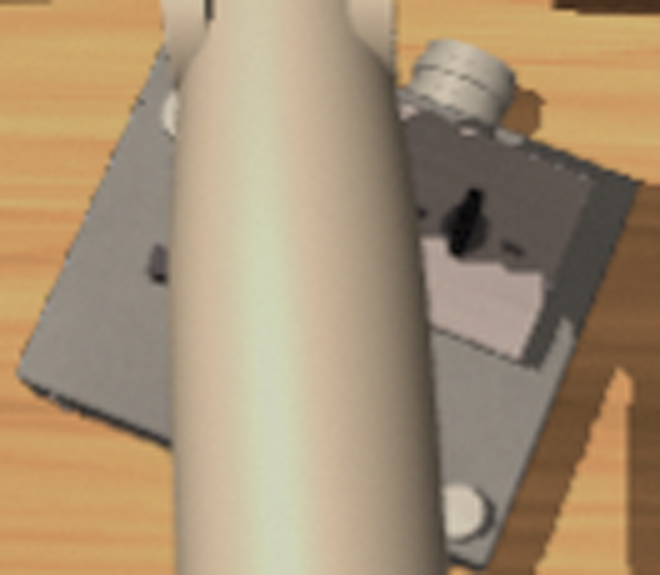

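The top view shows the cover over the port with the wing around (467,222). Lowering now; TCP z near 0.154 would mean the pin is in the notch.

```bash
python3 -m handwheel '{"gripper":[-1,-1,-1,-1,-1,-1,-1],"slide":[[0,-0.4,3],[0,0,3],[0,0,3],[0,0,3],[0,0,1],[0,0,0],[0,0,0]],"yaw":[0,0,0,0,0,0,0]}'
python3 sw.py
```

```text
time: 6.57
ee_pos: [0.6143, 0.0554, 0.1548]
tcp_rot: [180.0, -0.1, -110.6]
wrist_force: [0.4, -5.9, -5.6]
opening: 0.0223
grasp_force: 60.2
r mm 100.58384006183587 swing by pos 0.0018474266906604257 by yaw -0.0005273412623041323 z 0.15476318772758518 F [ 0.4 -5.9 -5.6]
to hole in tool x,y mm -0.5835703439779916 -0.1861289316662176
```

The pin went in: z fell 12.5 mm with the spring still pulling, so it isn't riding on the track. Releasing, raising, and moving towards the wing while checking the view.

```bash
python3 -m handwheel '{"gripper":[1,1,1,1,1,1,1,1],"slide":[[0,0,0],[0,0,0],[0,0,0],[0,0,0],[0,0,-10],[0,0,-20],[0,0,-25],[0,0,-25]],"yaw":[0,0,0,0,0,0,0,0]}'
python3 -m handwheel '{"gripper":[1,1,1,1,1,1,1,1],"slide":[[-30,0,-10],[-40,0,0],[-40,0,0],[-40,0,0],[-40,0,0],[-40,0,0],[0,0,0],[0,0,0]],"yaw":[0.12,0.12,0.12,0.12,0.12,0.12,0.12,0.12]}'
python3 -c "
from h import *
a=camera('top');b=camera('side');i=lambda c,y,x:cv2.resize(c['img'][y:y+115,x:x+78,::-1],None,fx=5,fy=5,interpolation=cv2.INTER_CUBIC)
cv2.imwrite('pics/ts4.png',np.hstack([i(a,112,190),i(b,125,245)]))
o=sensors.get_obs();print(o['q'])"
```

```text
time: 7.23
ee_pos: [0.6145, 0.056, 0.2364]
tcp_rot: [180.0, 0.0, -110.5]
wrist_force: [1.1, -0.3, 0.2]
opening: 0.0856
grasp_force: 0.0
time: 7.9
ee_pos: [0.7331, 0.2156, 0.2438]
tcp_rot: [180.0, -0.1, -160.4]
wrist_force: [-0.6, -0.3, 0.4]
opening: 0.0856
grasp_force: 0.0
[ 1.63302876e+01  4.29294600e+01  6.25088168e+01  1.09558025e+02
  1.00302696e-02 -3.40346720e+00]
```

View pics/ts4.png

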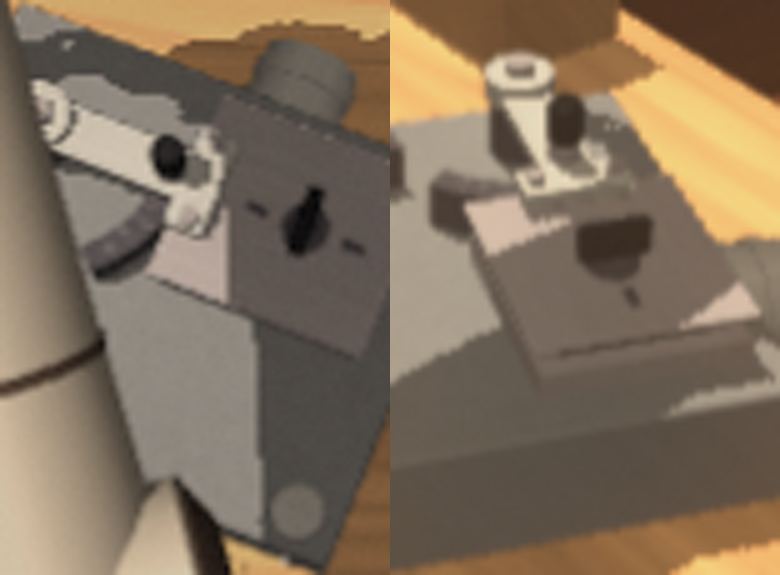

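The view is now clear. Left (top camera): marks (257,209) and (354,247), knob top (169,153), wing about (316,189) to (297,253). Right (side camera): wing top edge (575,222) to (652,217), minus the 390 offset. The knob sits low in the arm, and I'll check the arm against the model.

```bash
cat > m.py <<'E'
from h import *
p=np.load("p.npy");p[3]=0;M=model(p)
a,b=camera("top"),camera("side")
T=lambda u:np.array(u)/5+[189.6,111.6]
S=lambda u:(np.array(u)-[390,0])/5+[244.6,124.6]
P={}
for n,c,u,z in [("m1",a,T((257,209)),.128),("m2",a,T((354,247)),.128),("knob",a,T((169,153)),.184),("w1",a,T((316,189)),.156),("w2",a,T((297,253)),.156),
  ("cap",b,S((519,68)),.157),("knobS",b,S((567,105)),.184),("w1S",b,S((575,222)),.156),("w2S",b,S((652,217)),.156)]:
    P[n]=ray(c,u,z);print(n,P[n].round(4),M.get(n,[0])[:3])
dg=lambda v:np.degrees(np.arctan2(v[1],v[0]))
print("marks dir",dg(P["m2"]-P["m1"]),"model",np.degrees(p[2])-90)
print("marks mid",(P["m1"]+P["m2"])/2,"wing model",M["wing"])
print("wing dir top",dg(P["w2"]-P["w1"]),"mid",(P["w1"]+P["w2"])/2,"side",dg(P["w2S"]-P["w1S"]),(P["w1S"]+P["w2S"])/2)
o=sensors.get_obs();print(o["ee_pos"],o["tcp_rot"])
E
python3 m.py
```

```text
m1 [ 0.5919 -0.002   0.128 ] [ 0.59213624 -0.00398406  0.128     ]
m2 [ 0.567  -0.0696  0.128 ] [ 0.56672564 -0.07135098  0.128     ]
knob [0.6132 0.0564 0.184 ] [0.61472343 0.05589764 0.184     ]
w1 [ 0.5995 -0.0421  0.156 ] [0]
w2 [ 0.5545 -0.0305  0.156 ] [0]
cap [0.6431 0.1411 0.157 ] [0.65001593 0.14946281 0.157     ]
knobS [0.6109 0.05   0.184 ] [0]
w1S [ 0.5604 -0.0231  0.156 ] [0]
w2S [ 0.6014 -0.0459  0.156 ] [0]
marks dir -110.22215919813448 model -110.66632378140112
marks mid [ 0.57949316 -0.03577799  0.128     ] wing model [ 0.57943094 -0.03766752  0.156     ]
wing dir top 165.61183594387344 mid [ 0.57698001 -0.03630424  0.156     ] side -29.072805605408256 [ 0.58085478 -0.03450047  0.156     ]
[0.73177842 0.21403632 0.24742427] [-1.79999328e+02  9.37229627e-02 -1.59923259e+02]
```

The marks direction is -110.2° against a model value of -110.7°, so the arm is home. The cap and knob readings from the side camera were off because I picked the body rather than the top face, so I'm not using them. The wing centre is about (0.579,-0.037), pointing roughly -20.5°. Moving above it with the fingers across the wing.

```bash
python3 -m handwheel '{"gripper":[1,1,1,1,1,1,1,1],"slide":[[28,-23,0],[29,-23,0],[29,-23,0],[29,-23,0],[29,-23,0],[29,-23,0],[29,-23,0],[28,-22,0]],"yaw":[0,0,0,0,0,0,0,0]}'
python3 -m handwheel '{"gripper":[1,1,1,1,1,1,1],"slide":[[0,0,0],[0,0,0],[0,0,0],[0,0,0],[0,0,0],[0,0,0],[0,0,0]],"yaw":[0.118,0.118,0.118,0.118,0.118,0.118,0]}'
cat > to.py <<'E'
from h import *
o=sensors.get_obs();e=np.array([.5792,-.0370])-o["ee_pos"][:2];a=np.radians(o["tcp_rot"][2]);print("tool x,y mm",1e3*(e@[np.cos(a),np.sin(a)]),1e3*(e@[np.sin(a),-np.cos(a)]),"q6",o["q"][5],"tool yaw to 159.5",a-np.radians(159.5))
E
python3 to.py
```

```text
time: 8.77
ee_pos: [0.5798, -0.0317, 0.2481]
tcp_rot: [-180.0, 0.2, -159.9]
wrist_force: [-0.5, -0.3, 0.1]
opening: 0.0856
grasp_force: 0.0
time: 9.35
ee_pos: [0.5812, -0.0303, 0.248]
tcp_rot: [179.9, 0.1, 159.1]
wrist_force: [-0.5, -0.1, 0.0]
opening: 0.0856
grasp_force: 0.0
tool x,y mm -0.5110819483151645 -6.929781833438644 q6 17.85771584315307 tool yaw to 159.5 -0.006256169102006215
```

```bash
python3 -m handwheel '{"gripper":[1,1,1,1,1,1,1],"slide":[[0,-3,10],[0,-4,20],[0,0,30],[0,0,25],[0,0,15],[0,0,9],[0,0,0]],"yaw":[0,0,0,0,0,0,0]}'
python3 to.py
python3 -m handwheel '{"gripper":[-1,-1,-1,-1,-1,-1,-1,-1],"slide":[[0,0,0],[0,0,0],[0,0,0],[0,0,0],[0,0,0],[0,0,0],[0,0,0],[0,0,0]],"yaw":[0,0,0,0,0,0,0,0]}' 25
python3 to.py
```

```text
time: 9.93
ee_pos: [0.5783, -0.0367, 0.1365]
tcp_rot: [180.0, -0.1, 159.5]
wrist_force: [0.6, -0.6, 0.5]
opening: 0.0852
grasp_force: 0.0
tool x,y mm -0.9063192218921718 0.034262458685155525 q6 16.84644800135126 tool yaw to 159.5 0.0001667579179587264
time: 10.6
ee_pos: [0.5796, -0.0366, 0.1381]
tcp_rot: [179.9, 0.1, 159.3]
wrist_force: [-0.0, 0.8, 1.3]
opening: 0.0111
grasp_force: 30.1
tool x,y mm 0.24819493524429057 -0.4816050576281088 q6 17.086185642885273 tool yaw to 159.5 -0.003795839600369
```

The wing is gripped (opening 11 mm). Turning it 90° counter-clockwise.

```bash
python3 -m handwheel '{"gripper":[-1,-1,-1,-1,-1,-1,-1,-1],"slide":[[0,0,0],[0,0,0],[0,0,0],[0,0,0],[0,0,0],[0,0,0],[0,0,0],[0,0,0]],"yaw":[-0.105,-0.105,-0.105,-0.105,-0.105,-0.105,-0.105,-0.105]}'
python3 -m handwheel '{"gripper":[-1,-1,-1,-1,-1,-1,-1,-1],"slide":[[0,0,0],[0,0,0],[0,0,0],[0,0,0],[0,0,0],[0,0,0],[0,0,0],[0,0,0]],"yaw":[-0.105,-0.105,-0.105,-0.105,-0.105,-0.105,-0.105,0]}'
python3 -m handwheel '{"gripper":[-1,-1,-1],"slide":[[0,0,0],[0,0,0],[0,0,0]],"yaw":[0,0,0]}'
python3 to.py;python3 -c "
from h import *
c=camera('side');cv2.imwrite('pics/side5.png',cv2.resize(c['img'][115:240,190:335,::-1],None,fx=5,fy=5,interpolation=cv2.INTER_CUBIC))"
```

```text
time: 11.27
ee_pos: [0.5796, -0.0367, 0.1381]
tcp_rot: [-180.0, 0.1, -152.3]
wrist_force: [0.7, 0.3, 1.3]
opening: 0.0108
grasp_force: 30.1
time: 11.93
ee_pos: [0.5796, -0.0367, 0.1381]
tcp_rot: [-179.9, 0.0, -110.2]
wrist_force: [0.2, 0.7, 1.8]
opening: 0.0109
grasp_force: 30.1
time: 12.18
ee_pos: [0.5795, -0.0367, 0.1379]
tcp_rot: [-179.9, 0.0, -110.6]
wrist_force: [1.4, -0.4, 1.3]
opening: 0.0112
grasp_force: 30.1
tool x,y mm 0.37496573670414957 0.1739049790575565 q6 -73.01211467229386 tool yaw to 159.5 -4.714535882414691
```

View pics/side5.png

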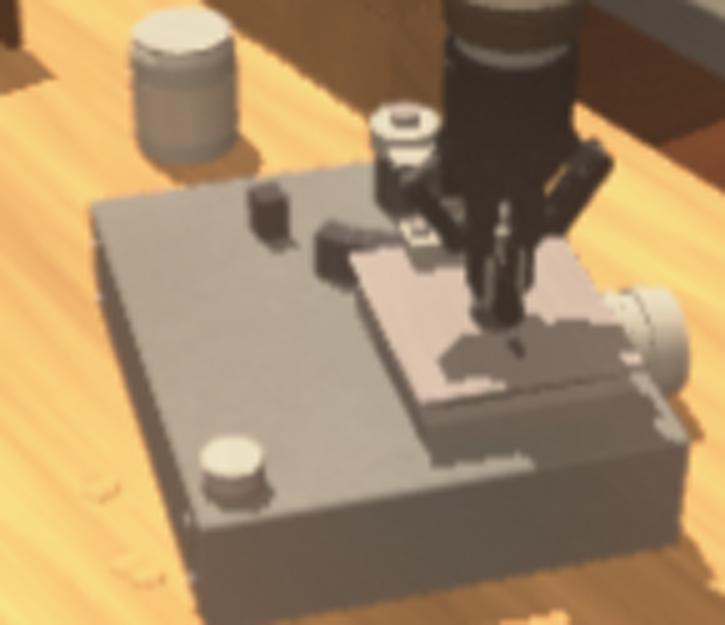

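The gripper now stands along the arm, with the near mark visible at (516,348) in line with it. Pushing down: full travel is 16 mm, and it would stop after about 3 mm if misaligned.

```bash
python3 -m handwheel '{"gripper":[-1,-1,-1,-1,-1,-1,-1],"slide":[[0,0,0],[0,0,2],[0,0,4],[0,0,4],[0,0,4],[0,0,2],[0,0,0]],"yaw":[0,0,0,0,0,0,0]}' 60
python3 -m handwheel '{"gripper":[-1,-1,-1,-1],"slide":[[0,0,1],[0,0,1],[0,0,1],[0,0,0]],"yaw":[0,0,0,0]}' 60
```

```text
time: 12.82
ee_pos: [0.5799, -0.0369, 0.1226]
tcp_rot: [-179.8, 0.1, -110.5]
wrist_force: [-0.5, 0.0, 9.6]
opening: 0.0102
grasp_force: 65.8
time: 13.15
ee_pos: [0.581, -0.0372, 0.1221]
tcp_rot: [-179.6, 0.1, -110.5]
wrist_force: [-0.1, -1.4, 21.7]
opening: 0.0107
grasp_force: 67.6
```

The cover went down exactly 16 mm and stopped. The force was 9.6 N near closed, as the springs should give, and is 21.7 N pushing on. A short settling check, then handing in.

```bash
python3 -m handwheel '{"gripper":[-1,-1,-1,-1,-1,-1],"slide":[[0,0,0.5],[0,0,0],[0,0,0],[0,0,0],[0,0,0],[0,0,0]],"yaw":[0,0,0,0,0,0]}' 60
python3 -c "
from h import *
for n,y,x in(('side',115,190),):
    c=camera(n);cv2.imwrite('pics/side6.png',cv2.resize(c['img'][y:y+125,x:x+145,::-1],None,fx=5,fy=5,interpolation=cv2.INTER_CUBIC))"
```

```text
time: 13.65
ee_pos: [0.5811, -0.0373, 0.1221]
tcp_rot: [-179.6, 0.1, -110.5]
wrist_force: [-0.6, -2.2, 25.9]
opening: 0.0105
grasp_force: 68.0
```

View pics/side6.png

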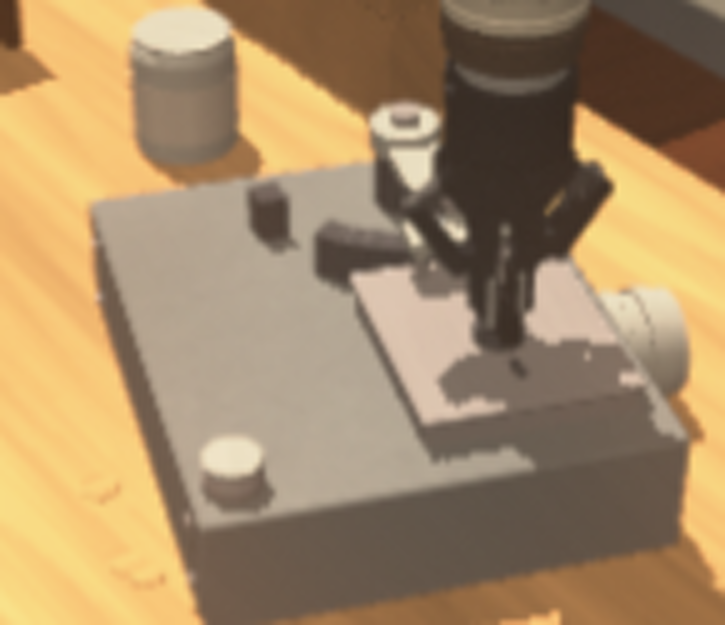

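The cover's front edge has dropped from row 402 to row 422, so it sits flush on the frame. The tin and can haven't moved.

```bash
python3 -c "
from workcell import ticket
print(ticket.job_done())"
```

```text
the job is handed in; nothing more can be done
None
```

I closed the cover and handed the job in at about 13.7 s: plunger home, wing along the slot, cover pressed flush with about 26 N and still held; the program gave no verdict back.

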